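# Turn the cam low and push the sample slide home

### The arm

A 6-joint arm with a two-finger parallel gripper is mounted at the origin on the work surface. World frame = base frame: x ahead of the robot, y to its left, z up, the work surface at z = 0. Lengths are in m, angles in rad, forces in N, time in s.
With the tool pointing down it reaches from about 0.35 to 0.925 m from the base axis. Payload 6.4 kg.
Tool frame: the origin (TCP) lies between the finger pads; the fingertips stand 14 mm ahead of it and the grasp point (between the pads) lies 5 mm behind it; z points along the fingers, y is the line along which they close (so a half turn about z gives the same grasp; the last joint's range is limited). The gripper opens to 85 mm and grips with 20 to 120 N. Pads are 22 mm wide; open, the fingers measure 114 mm over their backs; the gripper's body (76 mm by 85 mm) begins 54 mm behind the grasp point. The pads swing forward as they close: fully open they stand 13 mm farther back than shut.
Start: joints at [1.099, 0.245, 1.558, -0, 1.339, -0.174], TCP at [0.191, 0.621, 0.245] pointing down, gripper open.
Joint ranges: [-3.13, 3.13], [-1.02, 2.26], [0.13, 2.54], [-0.95, 4.09], [0.21, 2.88], [-2.74, 2.74]. Speed limits (rad/s): [2.57, 2.57, 3.14, 3.14, 3.14, 3.14].

### API

Orientations are given as a 3x3 rotation matrix whose columns are the frame's x, y, z axes.
In Python, from rig import manip gives the robot as it stands.
- The arm moves only by the shell command python3 -m pendant 'ROWS' [FORCE]. ROWS is JSON, a list of rows, each a list of 3 entries, a list of its own where there are three numbers: the closure, from -1 (fully open) to 1 (shut), then the shift along the tool's x, y, z scaled (see below), then the turn, a rotation vector about the tool's x, y, z scaled (see below). In form: [[fingers, [tx, ty, tz], [ax, ay, az]], ...]. A call has 1 to 20 rows; each row is the pose to reach, as a shift and turn from the pose commanded when the call began, along the tool's axes at that moment; what a row does not reach only later rows make up. The controller multiplies each number of a shift by 0.5 m and each number of a turn by 45 degrees. A row lasts 1/10 s, in which the tool goes at most 50 mm and 8.59 degrees, less where a joint would pass 70% of its speed; a pose out of reach is approached as far as the arm can. A call with a number of a shift or a turn outside -1 to 1 is refused whole. A call with a gripper value outside its range is refused whole. The fingers move at their own pace and stop on an object; FORCE is the grip in N (left out, the last holds). Time passes only in rows, so rows that repeat a pose let the fingers close. It gives the time, the measured TCP pose, the force, the opening and the grip force at its end, in the units of the state.
- manip.state(): the state, without advancing time (a new reading comes with each control period).
- manip.read_camera(name): name is "scene" or "top" or "wrist"; returns the picture (384x512x3 uint8, red, green, blue); there is no depth.
- manip.get_calibration(name): a dict with "K" (3x3 intrinsics, pixels), "R" (3x3) and "t" (3): a world point X has camera coordinates R X + t. Camera axes: x right, y down, z forward; pixel columns grow to the right and rows downward; lengths in m; the calibration is good to about 2 mm. A picture is of the moment at which its call begins: read the wrist's pose just before it. get_calibration takes no time and is no camera call; for the wrist camera it gives the pose at the moment of the call.
- manip.sign_off(): hands the job in; it is judged then, once.
The state is a dict: "time_s": time; "joints": joint angles; "joint_velocities": joint speeds; "effort": joint torques, N m; "eef_pos": TCP position; "ee_rot": TCP orientation; "contact_force": force on the tool from outside, world axes, zero at the start; "wrist_torque": the same for the moment, N m; "opening": opening from 0.0 (shut) to 1.0 (fully open); "grip_force": force on a finger pad.
Only numpy, scipy, OpenCV 4.12 (cv2) and the standard library are available. Lean on these libraries where they do the work, as an engineer would, in place of code of your own. Each camera call takes 0.05 s, during which the arm holds its last target. There are 200 camera calls.

### The job

The sawn stone sample lies loose in the holding fixture. Push the cam's knob round with the outside of the fingers until the cam is at its low point, as far as it goes, and only then push the slide forward by the tab at its back until it is fully home and presses the sample against the end stop. Do not pinch or lift anything, do not touch the sample itself, leave the other things where they are, and move clear at the end.

Things in the scene. Friction and masses are not known exactly. Their poses are not given: they have to be found in the camera images.
- fixture: Aluminium base plate, 250 x 210 x 12 mm, fixed to the bench; place and yaw differ each time. Origin: on the bench, under the plate (it spans x -115 to +135, y -105 to +105 mm). +x is 'forward', the direction in which the slide is pushed; +y is left, z up. The slide runs along y = +40 mm (left); the cam stands on the right.
- end_stop (a point): Foot of the end stop's face, at plate height (12 mm), at fixture x = 108, y = 40 mm. The stop is a dark steel block at the front end of the slide's line, 60 mm wide, top 45 mm above the bench. Two guide rails, tops 24 mm above the bench, 44 mm apart inside, run 108 mm back from it and flank the sample.
- slide (a joint): Travel of the steel follower slide along fixture +x, m; starts at 0 to 0.004, friction 2.5 N, stays where left. 0.038 is fully home: sample held between its rubber jaw (face at fixture x = 20 mm + travel) and the stop. Its cross arm on the right (y -70 to +40, z 14 to 30 mm, front at x = -28 mm + travel) runs against the cam, which blocks it unless near its low point.
- push_tab (a point): Middle of the top edge, on the rear face, of the slide's upright push tab, 62 mm above the bench; push the slide here from behind. The tab is 50 mm wide (along y), 10 mm thick, its face reaches from 14 to 62 mm above the bench; moves with the slide.
- cam (a joint): Cam angle, rad: 0 = low point, knob straight forward (fixture +x) of the cam axis. At value t the knob lies t clockwise (from above) of that. Starts at 2.1 to 2.9, high side towards the slide's arm; turn it counter-clockwise, the knob passing round the fixture's right-hand side. End stops at -0.15 and 3.0. Stays where left; friction 0.40 N m, about 6.5 N at the knob.
- cam_axis (a point): A point on the cam's upright axis, 45 mm above the bench, at fixture x = 30, y = -45 mm. The cam is a steel disc, radius 34 mm, z 14 to 32 mm, set 18 mm off this axis towards the knob.
- cam_knob (a point): Middle of the top of the cam's upright black knob, a round post 18 mm in diameter from 40 to 85 mm above the bench, 62 mm from the cam axis, on a flat dark lever (18 mm wide, 34 to 40 mm above the bench). Push it sideways; moves with the cam.
- sample: Sawn stone block, 50 (along x) x 40 x 28 mm plus a 3 mm rough raised patch on top, about 0.15 kg, lying on the base plate between the guide rails, ahead of the slide's jaw. Origin: centre of its underside. Home, against the end stop, its origin is at fixture x = 83 mm. To be moved only by the slide.
- jar: Bystander: small clear jar, 44 mm diameter, 50 mm high, on the bench to the right of the fixture. Origin: centre of its underside.
- brush: Bystander: brush with wooden handle, 170 mm long, lying on the bench to the left of the fixture. Origin under its middle.
- offcut: Bystander: small stone offcut 34 x 28 x 24 mm on the bench beyond the fixture. Origin: centre of its underside.
- collar: Bystander: flat steel ring, 40 mm outside, 24 mm inside diameter, 15 mm high, on the bench ahead and right of the fixture. Origin: centre of its underside.

How it is judged:
On the way, in this order (a step that is already met when the one before it is completed fails the run):
1. the cam is turned to its low point (within 0.3 rad) while the slide is still back (less than 15 mm forward) (value of joint cam between -0.3 and 0.3 rad and value of joint slide below 0.015 m), for 0.2 s.
2. the slide is pushed home (at least 35 mm forward) (value of joint slide above 0.035 m), for 0.2 s.
At the end, for the whole second after the job is handed in: The cam is within 0.3 rad of its low point, the slide is at least 35 mm forward, and the sample lies flat on the plate with its front within 3 mm of the end stop, all at rest (value of joint cam between -0.3 and 0.3 rad and value of joint slide above 0.035 m and x of sample in the frame of fixture between 0.08 and 0.086 m and z of sample in the frame of fixture below 0.016 m and angle between sample's own z axis and vertical below 0.1 rad and linear speed of sample below 0.01 m/s and velocity of joint slide below 0.01 m/s); the robot touches nothing.
It fails at once if the sample is lifted or tipped (z of sample in the frame of fixture above 0.022 m or angle between sample's own z axis and vertical above 0.3 rad).
It fails at once if the robot touches the sample itself (contact force between any of the fingers, the arm and sample above 1 N).
It fails at once if a bystander (jar, brush, offcut or steel ring) is moved more than 20 mm (distance of any of jar, brush, offcut, collar from where it was at the start of the episode above 0.02 m).
It also fails if it takes over 54 s, if anything falls off the work surface, if the arm or the gripper's body presses on something with over 40 N, if the wrist force passes 120 N, or if a joint passes its speed limit or range.

## Working session

There is one attempt and no reset: what is moved stays moved. The work goes in short steps, Python scripts to look and compute and a shell command to move; the robot and the scene stay as the last step left them, time stands still between calls to the robot, and variables do not carry over. Pictures are saved under pics/ and viewed, at most 10 in all, crops included, and the job is handed in when it is done.

```bash
mkdir -p pics
python3 - <<'E'
from rig import manip
import cv2,numpy as np
for n in("top","scene"):
    im=manip.read_camera(n); cv2.imwrite(f"pics/{n}0.png",cv2.resize(im[:,:,::-1],(800,600),interpolation=cv2.INTER_CUBIC))
    c=manip.get_calibration(n); print(n,c)
s=manip.state();print(s['time_s'],s['eef_pos'],s['ee_rot'],s['opening'])
E
```

```text
top {'K': array([[353.42762641,   0.        , 257.81627852],
       [  0.        , 353.42762641, 196.17703684],
       [  0.        ,   0.        ,   1.        ]]), 'R': array([[-0.02366604, -0.999444  , -0.02348629],
       [-0.98478651,  0.02735151, -0.17160251],
       [ 0.17214949,  0.01906783, -0.98488627]]), 't': array([0.05501874, 0.58584927, 0.63992833])}
scene {'K': array([[409.36055813,   0.        , 245.96242471],
       [  0.        , 409.36055813, 189.44788211],
       [  0.        ,   0.        ,   1.        ]]), 'R': array([[ 0.42975778,  0.90293735, -0.00352027],
       [ 0.66986948, -0.32143726, -0.66929289],
       [-0.60546109,  0.2852757 , -0.74299033]]), 't': array([-0.28332955, -0.31506002,  1.17763499])}
0.1 [0.1905087  0.62095109 0.24429997] [[-9.55979434e-01  2.93432665e-01 -7.69894490e-04]
 [ 2.93433544e-01  9.55978190e-01 -1.56687099e-03]
 [ 2.76231212e-04 -1.72380931e-03 -9.99998476e-01]] 1.000437351619679
```

View pics/top0.png

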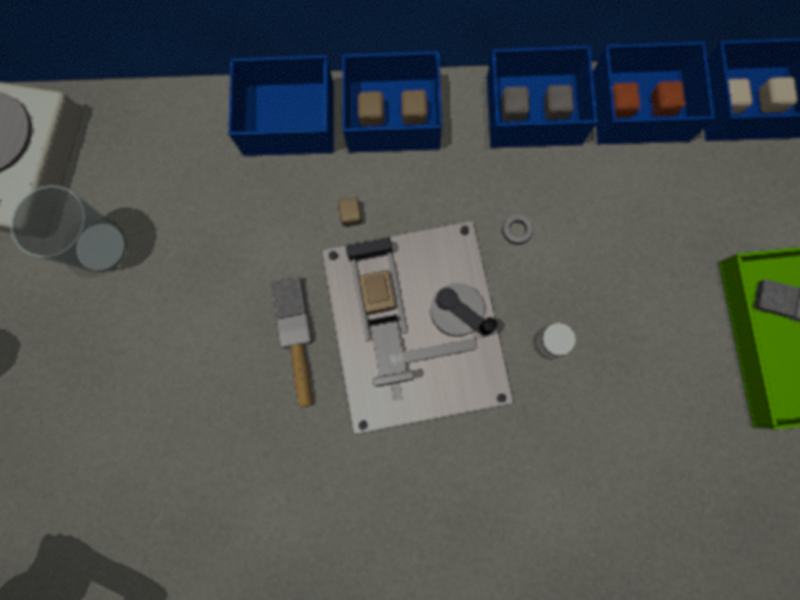

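View pics/scene0.png

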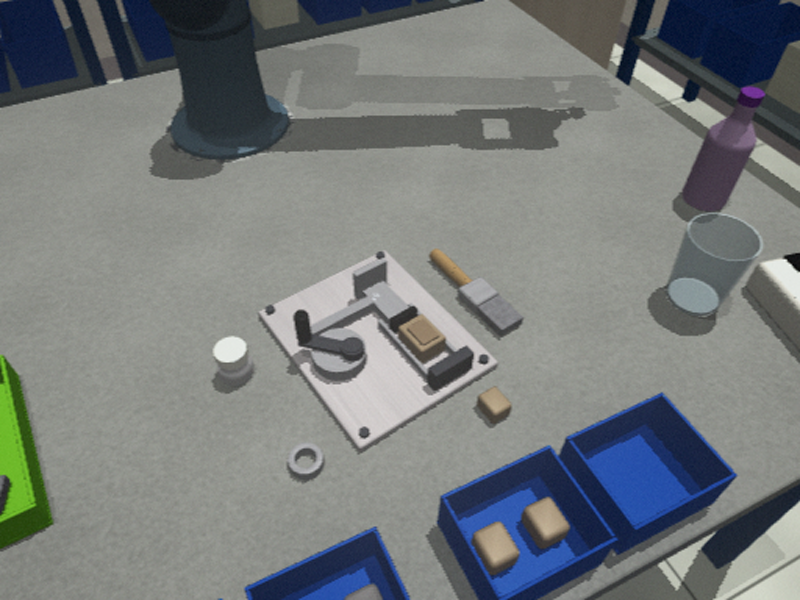

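The top view shows the plate with corners at (323,250), (472,222), (511,402), (355,432). The end stop is at the far end, the knob at (488,325), the tab at (394,379), and the jar near (558,340) right of the plate.

```bash
cat > h.py <<'E'
import numpy as np
from rig import manip
from scipy.optimize import least_squares
def ray(c,uv,z):
    d=c["R"].T@np.linalg.solve(c["K"],[uv[0],uv[1],1]); o=-c["R"].T@c["t"]
    return o+d*(z-o[2])/d[2]
def proj(c,X):
    p=c["K"]@(c["R"]@np.asarray(X)+c["t"]); return p[:2]/p[2]
def R2(a): return np.array([[np.cos(a),-np.sin(a)],[np.sin(a),np.cos(a)]])
def w2f(F,p): return R2(F[2]).T@(np.asarray(p)[:2]-F[:2])
def f2w(F,p): return F[:2]+R2(F[2])@np.asarray(p)
E
python3 - <<'E'
from h import *
T=manip.get_calibration("top");S=manip.get_calibration("scene");k=1.5625
f=np.array([[135,105],[135,-105],[-115,-105],[-115,105]])/1e3
pt=np.array([[323,250],[472,222],[511,402],[355,432]])/k
ps=np.array([[497,364],[361,447],[260,314],[385,252]])/k  # same order
def res(F,which):
    r=[]
    for c,p in which:
        for a,b in zip(f,p): r.append(proj(c,[*f2w(F,a),.012])-b)
    return np.ravel(r)
for w in ([(T,pt)],[(S,ps)],[(T,pt),(S,ps)]):
    s=least_squares(res,[.5,.1,0.1],args=(w,)); print(s.x,np.abs(s.fun).max())
F=s.x; np.save("F.npy",F)
for n,uv,z in (("knob",(488,325),.085),("jar",(560,339),.05),("tab",(393,380),.062),("collar",(517,230),.015),("offcut",(349,211),.024)):
    X=ray(T,np.array(uv)/k,z); print(n,X,w2f(F,X))
for n,uv,z in (("knob",(302,314),.085),("jar",(231,344),.05),("tab",(369,266),.062)):
    X=ray(S,np.array(uv)/k,z); print(n,X,w2f(F,X))
a=w2f(F,ray(T,np.array((488,325))/k,.085))-[.03,-.045];print(np.linalg.norm(a),-np.arctan2(a[1],a[0]))
E
```

```text
[0.56088772 0.02387417 0.16375191] 1.9203660392502684
[0.56376158 0.02503173 0.16561888] 2.003260657502153
[0.56217564 0.02456077 0.16491335] 2.24125115648647
knob [ 0.55629876 -0.06054342  0.085     ] [-0.01976843 -0.08298475]
jar [ 0.54128071 -0.15284568  0.05      ] [-0.04973569 -0.17156925]
tab [0.49571328 0.05371183 0.062     ] [-0.060775    0.03966647]
collar [ 0.69354643 -0.11527651  0.015     ] [ 0.10663179 -0.15950678]
offcut [0.72429242 0.10981835 0.024     ] [0.17391375 0.05748665]
knob [ 0.55840117 -0.0598793   0.085     ] [-0.01758552 -0.08267479]
jar [ 0.53651473 -0.14678393  0.05      ] [-0.05344188 -0.16480733]
tab [0.4990566  0.05409458 0.062     ] [-0.0574142   0.03949516]
0.06260781249458487 2.489678068882529
```

```bash
cat >> h.py <<'E'
AX=np.array([.030,-.045])
def pusher(F,th,d,r=.062):  # th=cam knob angle (fixture, ccw, rad); returns world xy, tool-x yaw
    p=AX+r*np.array([np.cos(th),np.sin(th)])-d*np.array([-np.sin(th),np.cos(th)])
    return f2w(F,p),th+F[2]
def row(xy,z,yawx):
    s=manip.state();Rr=s["ee_rot"];v=Rr.T@(np.array([*xy,z])-s["eef_pos"])/.5
    y0=np.arctan2(Rr[1,0],Rr[0,0]); a=-(yawx-y0); a=(a+np.pi)%(2*np.pi)-np.pi
    return np.round(v,3).tolist(),round(a/(np.pi/4),3)
E
python3 - <<'E'
from h import *
F=np.load("F.npy"); xy,y=pusher(F,-2.49,.034)
# finger back (+y) pushes along tangent: yaw_y=th+90+F -> yaw_x=th+180+F
print(xy,np.degrees(y+np.pi),row(xy,.2,y+np.pi)); print(row([.36,.29],.2,y+np.pi))
E
```

```text
[ 0.53192252 -0.03680443] 46.78234823419512 ([-1.039, -1.057, 0.09], np.float64(2.581))
([-0.518, -0.533, 0.089], np.float64(2.581))
```

```bash
python3 -m pendant '[[1,[-0.518,-0.533,0.089],[0,0,1]],[1,[-0.518,-0.533,0.089],[0,0,1]],[1,[-0.518,-0.533,0.089],[0,0,1]],[1,[-0.518,-0.533,0.089],[0,0,1]],[1,[-0.518,-0.533,0.089],[0,0,1]],[1,[-0.518,-0.533,0.089],[0,0,1]],[1,[-0.518,-0.533,0.089],[0,0,1]],[1,[-0.518,-0.533,0.089],[0,0,1]],[1,[-0.518,-0.533,0.089],[0,0,1]],[1,[-0.518,-0.533,0.089],[0,0,1]]]'
python3 - <<'E'
from h import *
F=np.load("F.npy"); xy,y=pusher(F,-2.49,.034); print(row(xy,.2,y+np.pi),manip.state()['joints'])
E
```

```text
time_s: 1.1
eef_pos: [0.36, 0.2905, 0.2006]
ee_rot: [[-0.467, 0.884, -0.001], [0.884, 0.467, 0.0], [0.0, -0.0, -1.0]]
contact_force: [0.1, -0.0, 0.7]
opening: -0.002
grip_force: 0.0
([-0.739, -0.002, 0.001], np.float64(1.58)) [ 4.32744798e-01 -1.62397980e-01  2.06326343e+00  4.50814106e-04
  1.24115381e+00 -5.37320368e-02]
```

```bash
python3 -m pendant '[[1,[-0.739,-0.002,0],[0,0,1]],[1,[-0.739,-0.002,0],[0,0,1]],[1,[-0.739,-0.002,0],[0,0,1]],[1,[-0.739,-0.002,0],[0,0,1]],[1,[-0.739,-0.002,0],[0,0,1]],[1,[-0.739,-0.002,0],[0,0,1]],[1,[-0.739,-0.002,0],[0,0,1]],[1,[-0.739,-0.002,0],[0,0,1]],[1,[-0.739,-0.002,0],[0,0,1]],[1,[-0.739,-0.002,0],[0,0,1]]]'; python3 -m pendant '[[1,[0,0,0],[0,0,0.19]],[1,[0,0,0],[0,0,0.38]],[1,[0,0,0],[0,0,0.58]],[1,[0,0,0],[0,0,0.58]],[1,[0,0,0],[0,0,0.58]]]'
python3 - <<'E'
from h import *
import cv2
F=np.load("F.npy"); xy,y=pusher(F,-2.49,.034); print(row(xy,.2,y+np.pi),manip.state()['joints'])
c=manip.get_calibration("wrist"); im=manip.read_camera("wrist")[:,:,::-1].copy()
for z,l in((.085,-2.49),):
    p=proj(c,[*f2w(F,AX+.062*np.array([np.cos(l),np.sin(l)])),z]);print("pred knob",p); cv2.circle(im,tuple(int(v) for v in p),4,(0,0,255),1)
for q,z in(((-.06,.04),.062),((.03,-.045),.045),((.108,.04),.012),((-.115,-.105),.012),((.135,-.105),.012),((.135,.105),.012)):
    p=proj(c,[*f2w(F,q),z]); print(q,p);cv2.circle(im,tuple(int(v) for v in p),4,(0,255,0),1)
cv2.imwrite("pics/w1.png",cv2.resize(im,(768,576)))
E
```

```text
time_s: 2.1
eef_pos: [0.5321, -0.0348, 0.2004]
ee_rot: [[0.292, 0.956, -0.001], [0.956, -0.292, 0.001], [0.001, -0.001, -1.0]]
contact_force: [-0.2, -0.1, -0.8]
opening: -0.004
grip_force: 0.0
time_s: 2.6
eef_pos: [0.5319, -0.0347, 0.2008]
ee_rot: [[0.68, 0.733, -0.0], [0.733, -0.68, 0.0], [0.0, -0.0, -1.0]]
contact_force: [0.4, -0.1, -0.5]
opening: -0.001
grip_force: 0.0
([-0.003, 0.003, 0.002], np.float64(0.008)) [-2.78030777e-01  1.66891093e-02  1.89446800e+00  1.83379523e-04
  1.23072944e+00  4.70203355e-01]
pred knob [300.90393677 197.56502677]
(-0.06, 0.04) [144.47756631 136.65844777]
(0.03, -0.045) [298.31028243 109.76853876]
(0.108, 0.04) [274.64427552 -38.97769597]
(-0.115, -0.105) [249.39451644 255.50844704]
(0.135, -0.105) [424.91447406  51.59821591]
(0.135, 0.105) [ 229.34015289 -134.36699753]
```

View pics/w1.png

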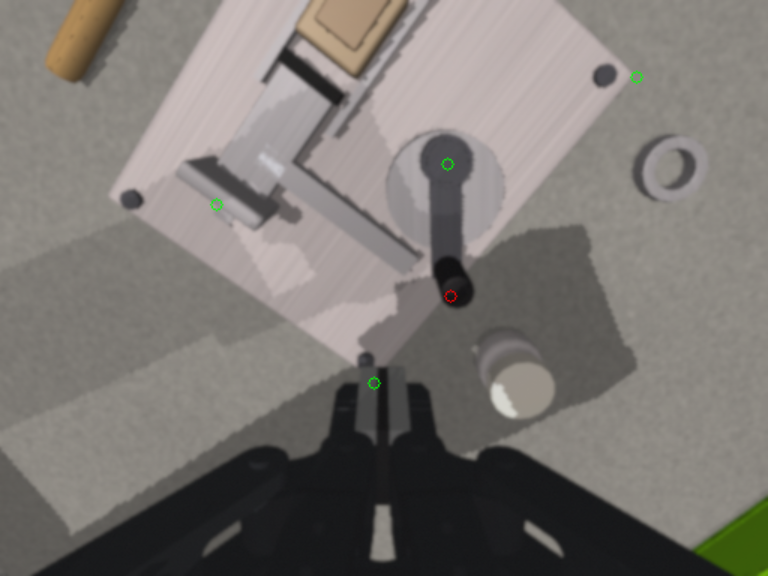

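Close view: the knob top is at (457,290), against a prediction of (450,296), so about 2 mm off. The tab's top edge is near (230,190), and the fixture estimate is good. The fingers widen above the tips, so I'll start a bit further from the knob.

```bash
python3 -m pendant '[[1,[0,-0.016,0.1],[0,0,0]],[1,[0,-0.016,0.2],[0,0,0]],[1,[0,-0.016,0.262],[0,0,0]],[1,[0,-0.016,0.262],[0,0,0]],[1,[0,-0.016,0.262],[0,0,0]]]'; python3 -m pendant '[[1,[0,0.008,0],[0,0,0]],[1,[0,0.016,0],[0,0,0]],[1,[0,0.02,0],[0,0,0]],[1,[0,0.024,0],[0,0,0]]]';python3 -m pendant '[[1,[0,0.004,0],[0,0,0]],[1,[0,0.008,0],[0,0,0]],[1,[0,0.012,0],[0,0,0]]]'
python3 - <<'E'
from h import *
import cv2
cv2.imwrite("pics/s1.png",cv2.resize(manip.read_camera("scene")[110:302,110:366,::-1],(768,576),interpolation=cv2.INTER_CUBIC)); print(manip.state()['contact_force'])
E
```

```text
time_s: 3.15
eef_pos: [0.5268, -0.0306, 0.0704]
ee_rot: [[0.683, 0.73, 0.0], [0.73, -0.683, 0.0], [0.0, 0.0, -1.0]]
contact_force: [-0.2, -0.0, 1.3]
opening: 0.0
grip_force: 0.0
time_s: 3.55
eef_pos: [0.5361, -0.0394, 0.0708]
ee_rot: [[0.684, 0.729, 0.002], [0.729, -0.684, -0.001], [0.001, 0.002, -1.0]]
contact_force: [0.4, 0.3, 0.1]
opening: 0.0
grip_force: 0.0
time_s: 3.85
eef_pos: [0.5397, -0.0432, 0.0697]
ee_rot: [[0.684, 0.729, -0.0], [0.729, -0.684, 0.0], [-0.0, -0.0, -1.0]]
contact_force: [0.7, -0.5, 0.5]
opening: -0.0
grip_force: 0.0
[ 0.38080126 -0.12200966 -0.1688601 ]
```

View pics/s1.png

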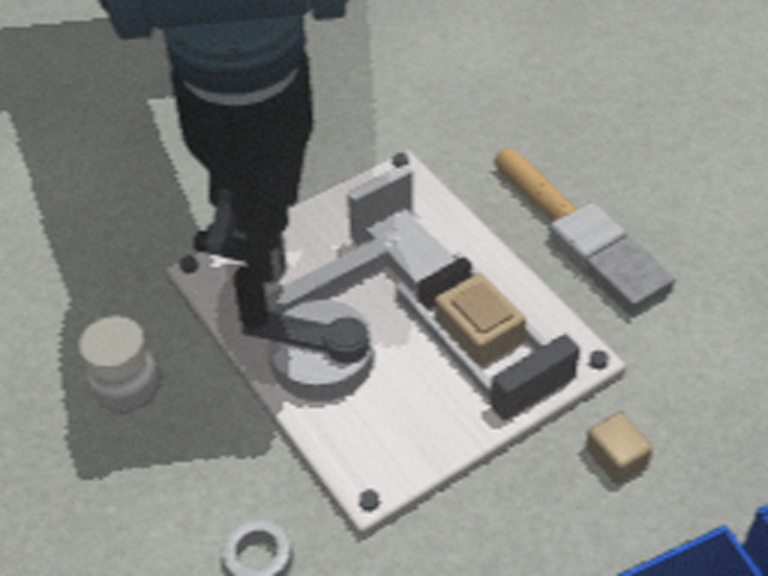

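The view shows the fingers just behind the knob, at about (255,290), with nothing else touched. I'll feel for contact.

```bash
python3 -m pendant '[[1,[0,0.006,0],[0,0,0]],[1,[0,0.012,0],[0,0,0]]]';python3 -m pendant '[[1,[0,0.006,0],[0,0,0]],[1,[0,0.012,0],[0,0,0]]]'; python3 -c "
from h import *
F=np.load('F.npy');p=w2f(F,manip.state()['eef_pos']);k=AX+.062*np.array([np.cos(-2.49),np.sin(-2.49)]);v=p-k;t=np.array([-np.sin(-2.49),np.cos(-2.49)]);print(p,k,v@t)"
```

```text
time_s: 4.1
eef_pos: [0.5432, -0.0466, 0.0695]
ee_rot: [[0.684, 0.729, -0.003], [0.729, -0.684, 0.002], [-0.001, -0.004, -1.0]]
contact_force: [-5.0, 3.9, 5.3]
opening: -0.005
grip_force: 3.5
time_s: 4.3
eef_pos: [0.5471, -0.0506, 0.0695]
ee_rot: [[0.684, 0.73, -0.004], [0.73, -0.684, 0.002], [-0.001, -0.004, -1.0]]
contact_force: [-5.7, 3.6, 4.9]
opening: -0.004
grip_force: 3.5
[-0.02716644 -0.07163196] [-0.01929737 -0.08260012] -0.013493210859328671
```

```bash
cat > plan.py <<'E'
import sys
from h import *
F=np.load("F.npy")
for th in np.linspace(*map(float,sys.argv[1:3]),int(sys.argv[3])+1)[1:]:
    xy,y=pusher(F,th,.0195); v,a=row(xy,.0695,y+np.pi); print([1,v,[0,0,float(a)]],end=",")
E
python3 plan.py -2.39 -1.67 7
```

```text
[1, [-0.006, 0.014, -0.0], [0, 0, -0.257]],[1, [-0.007, 0.027, -0.0], [0, 0, -0.388]],[1, [-0.006, 0.04, -0.0], [0, 0, -0.519]],[1, [-0.004, 0.054, -0.0], [0, 0, -0.65]],[1, [-0.001, 0.067, -0.0], [0, 0, -0.781]],[1, [0.004, 0.079, -0.0], [0, 0, -0.912]],[1, [0.01, 0.091, -0.0], [0, 0, -1.043]],
```

```bash
python3 -m pendant '[[1,[-0.005,0.014,0],[0,0,-0.18]],[1,[-0.007,0.027,0],[0,0,-0.36]],[1,[-0.006,0.04,0],[0,0,-0.519]],[1,[-0.004,0.054,0],[0,0,-0.65]],[1,[-0.001,0.067,0],[0,0,-0.78]],[1,[0.004,0.079,0],[0,0,-0.91]],[1,[0.009,0.09,0],[0,0,-1]]]'; python3 plan.py -1.70 -0.98 7
```

```text
time_s: 5.0
eef_pos: [0.5825, -0.0777, 0.0689]
ee_rot: [[-0.036, 0.999, -0.006], [0.999, 0.036, 0.003], [0.003, -0.006, -1.0]]
contact_force: [-7.8, 3.9, 2.5]
opening: 0.002
grip_force: 3.5
[1, [-0.003, 0.012, -0.001], [0, 0, -0.131]],[1, [-0.005, 0.025, -0.001], [0, 0, -0.262]],[1, [-0.006, 0.038, -0.001], [0, 0, -0.393]],[1, [-0.005, 0.052, -0.002], [0, 0, -0.524]],[1, [-0.003, 0.065, -0.002], [0, 0, -0.655]],[1, [0.001, 0.078, -0.002], [0, 0, -0.786]],[1, [0.005, 0.09, -0.002], [0, 0, -0.916]],
```

Tracking well; contact is still held at about 8 N.

```bash
python3 -m pendant '[[1,[-0.003,0.012,0],[0,0,-0.131]],[1,[-0.005,0.025,0],[0,0,-0.262]],[1,[-0.006,0.038,0],[0,0,-0.393]],[1,[-0.005,0.052,0],[0,0,-0.524]],[1,[-0.003,0.065,0],[0,0,-0.655]],[1,[0.001,0.078,0],[0,0,-0.786]],[1,[0.005,0.09,0],[0,0,-0.916]]]'; python3 plan.py -0.98 -0.26 7
```

```text
time_s: 5.7
eef_pos: [0.627, -0.0748, 0.0685]
ee_rot: [[-0.686, 0.727, -0.007], [0.727, 0.686, 0.001], [0.005, -0.005, -1.0]]
contact_force: [-7.9, -1.6, 2.3]
opening: -0.004
grip_force: 3.3
[1, [-0.002, 0.015, -0.002], [0, 0, -0.13]],[1, [-0.004, 0.029, -0.002], [0, 0, -0.261]],[1, [-0.005, 0.042, -0.002], [0, 0, -0.392]],[1, [-0.004, 0.055, -0.002], [0, 0, -0.523]],[1, [-0.002, 0.069, -0.002], [0, 0, -0.654]],[1, [0.002, 0.081, -0.002], [0, 0, -0.785]],[1, [0.006, 0.094, -0.002], [0, 0, -0.916]],
```

```bash
python3 -m pendant '[[1,[-0.002,0.015,0],[0,0,-0.131]],[1,[-0.004,0.029,0],[0,0,-0.262]],[1,[-0.005,0.042,0],[0,0,-0.393]],[1,[-0.004,0.055,0],[0,0,-0.524]],[1,[-0.002,0.069,0],[0,0,-0.655]],[1,[0.002,0.081,0],[0,0,-0.786]],[1,[0.006,0.094,0],[0,0,-0.916]]]'; python3 plan.py -0.26 0.10 4;  python3 - <<'E'
from h import *
import cv2
cv2.imwrite("pics/t2.png",cv2.resize(manip.read_camera("top")[120:300,180:420,::-1],(768,576),interpolation=cv2.INTER_CUBIC))
E
```

```text
time_s: 6.4
eef_pos: [0.6599, -0.042, 0.0685]
ee_rot: [[-0.995, 0.095, -0.005], [0.095, 0.995, -0.002], [0.005, -0.003, -1.0]]
contact_force: [-6.4, -6.1, -0.7]
opening: -0.002
grip_force: 3.3
[1, [-0.001, 0.015, -0.002], [0, 0, -0.115]],[1, [-0.003, 0.026, -0.002], [0, 0, -0.229]],[1, [-0.004, 0.038, -0.002], [0, 0, -0.344]],[1, [-0.004, 0.05, -0.002], [0, 0, -0.459]],
```

View pics/t2.png

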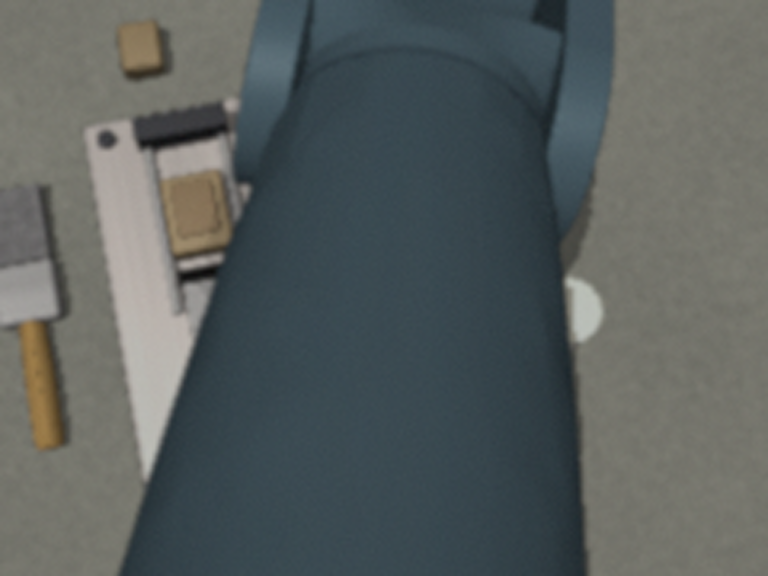

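The arm hides the cam, but the slide and sample have not moved. I'll finish the turn.

```bash
python3 -m pendant '[[1,[-0.001,0.015,0],[0,0,-0.115]],[1,[-0.003,0.026,0],[0,0,-0.229]],[1,[-0.004,0.038,0],[0,0,-0.344]],[1,[-0.004,0.046,0],[0,0,-0.42]],[1,[-0.004,0.05,0],[0,0,-0.459]],[1,[-0.004,0.05,0],[0,0,-0.459]]]'
python3 - <<'E'
from h import *
import cv2
F=np.load("F.npy");p=w2f(F,manip.state()['eef_pos']);print(p)
cv2.imwrite("pics/s2.png",cv2.resize(manip.read_camera("scene")[110:302,110:366,::-1],(768,576),interpolation=cv2.INTER_CUBIC))
E
```

```text
time_s: 7.05
eef_pos: [0.6656, -0.0174, 0.0687]
ee_rot: [[-0.966, -0.259, -0.001], [-0.259, 0.966, -0.002], [0.002, -0.002, -1.0]]
contact_force: [1.5, -5.0, -3.0]
opening: -0.001
grip_force: 2.4
[ 0.09511676 -0.05833918]
```

View pics/s2.png

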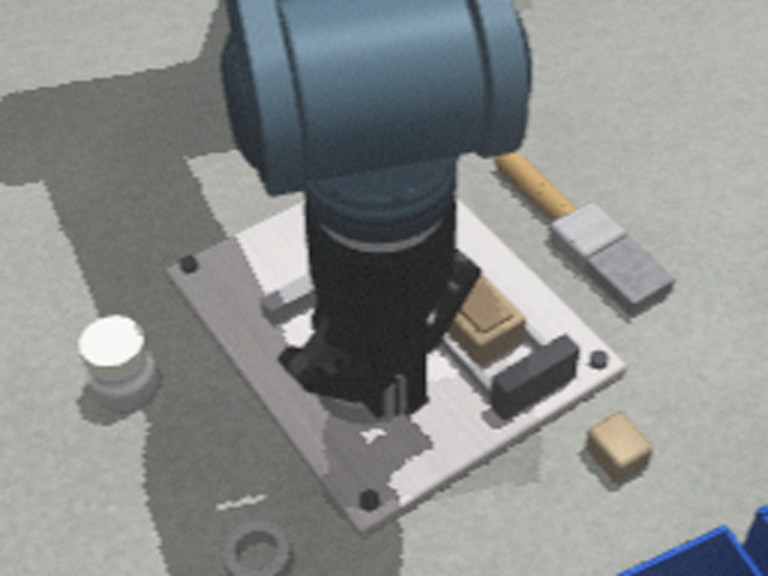

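The knob seems to be at or past straight forward, with the slide and sample unmoved. I'll back off, rise, and go behind the tab.

```bash
python3 -m pendant '[[1,[0,-0.05,0],[0,0,0]],[1,[0,-0.05,-0.08],[0,0,0]],[1,[0,-0.05,-0.18],[0,0,0]],[1,[0,-0.05,-0.26],[0,0,0]],[1,[0,-0.05,-0.26],[0,0,0]]]'
python3 - <<'E'
from h import *
F=np.load("F.npy");print(row(f2w(F,[-.095,.04]),.2,np.pi+F[2]))
E
```

```text
time_s: 7.6
eef_pos: [0.6765, -0.0411, 0.2083]
ee_rot: [[-0.966, -0.258, 0.014], [-0.258, 0.966, -0.003], [-0.012, -0.007, -1.0]]
contact_force: [0.6, -0.4, 1.5]
opening: 0.003
grip_force: 0.0
([0.369, 0.284, 0.01], np.float64(0.122))
```

```bash
python3 -m pendant '[[1,[0.369,0.284,0.01],[0,0,0.122]],[1,[0.369,0.284,0.01],[0,0,0.122]],[1,[0.369,0.284,0.01],[0,0,0.122]],[1,[0.369,0.284,0.01],[0,0,0.122]],[1,[0.369,0.284,0.01],[0,0,0.122]],[1,[0.369,0.284,0.01],[0,0,0.122]],[1,[0.369,0.284,0.01],[0,0,0.122]],[1,[0.369,0.284,0.01],[0,0,0.122]]]'
python3 - <<'E'
from h import *
import cv2
F=np.load("F.npy");print(row(f2w(F,[-.095,.04]),.06,np.pi+F[2]))
c=manip.get_calibration("wrist");im=manip.read_camera("wrist")[:,:,::-1].copy()
for q,z in(((.092,-.045),.085),((.0919,-.0357),.085),((-.06,.04),.062),((.03,-.045),.045)):
    p=proj(c,[*f2w(F,q),z]); print(q,p);cv2.circle(im,tuple(int(v) for v in p),4,(0,255,0),1)
cv2.imwrite("pics/w2.png",cv2.resize(im,(768,576)))
cv2.imwrite("pics/s3.png",cv2.resize(manip.read_camera("scene")[110:302,110:366,::-1],(768,576),interpolation=cv2.INTER_CUBIC))
E
```

```text
time_s: 8.4
eef_pos: [0.4585, 0.0492, 0.195]
ee_rot: [[-0.987, -0.164, 0.001], [-0.164, 0.987, -0.0], [-0.001, -0.0, -1.0]]
contact_force: [0.9, 0.5, 0.0]
opening: -0.001
grip_force: 0.0
([-0.006, -0.002, 0.27], np.float64(-0.001))
(0.092, -0.045) [159.98325534 390.42915598]
(0.0919, -0.0357) [170.10560577 390.35159479]
(-0.06, 0.04) [252.36558905 228.22251183]
(0.03, -0.045) [165.2847901  305.95341426]
```

View pics/s3.png

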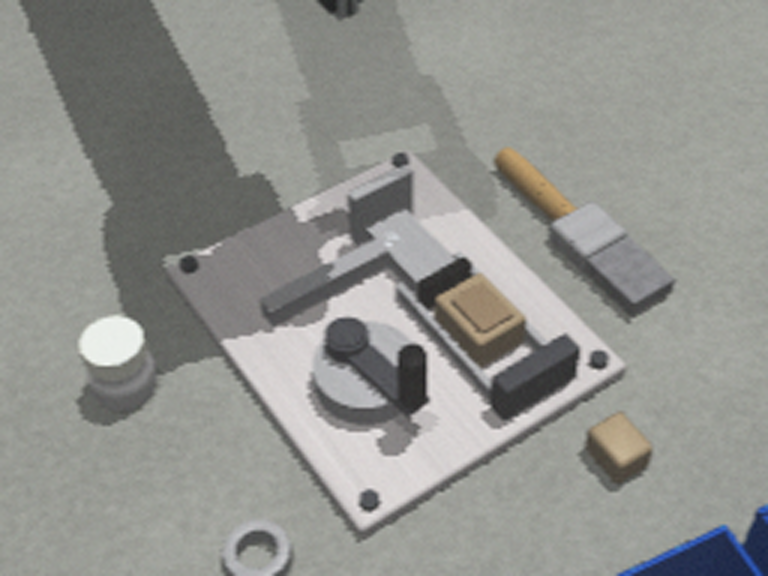

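View pics/w2.png

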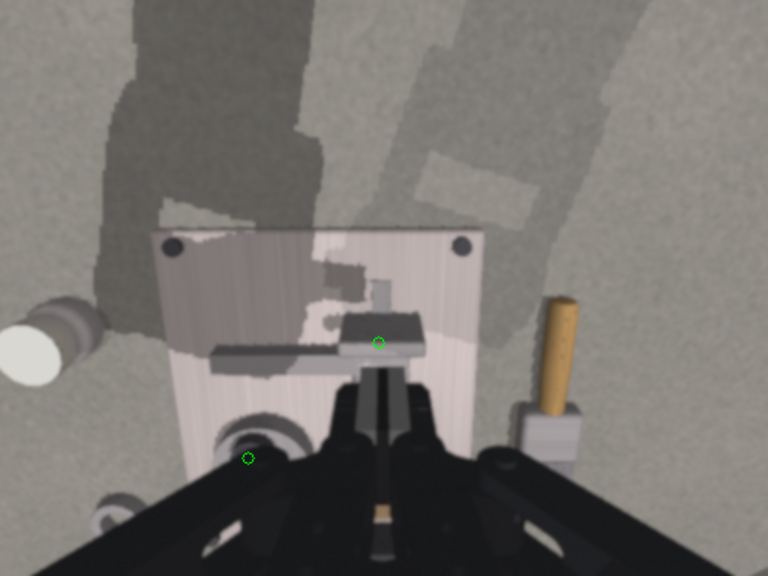

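The scene view shows the knob at (411,354), forward of the axis hub at (347,338), with the slide still back. The wrist view shows the tab's top edge at (380,348), laterally centred on the fingers. I'll check the cam angle and then descend.

```bash
python3 - <<'E'
from h import *
F=np.load("F.npy");c=manip.get_calibration("scene")
a=w2f(F,ray(c,(110+411/3,110+354/3),.085))-AX;print(a,np.arctan2(a[1],a[0]))
E
python3 -m pendant '[[1,[0,0,0.1],[0,0,0]],[1,[0,0,0.2],[0,0,0]],[1,[0,0,0.28],[0,0,0]],[1,[0,0,0.28],[0,0,0]],[1,[-0.02,0,0.28],[0,0,0]],[1,[-0.035,0,0.28],[0,0,0]]]'; python3 -m pendant '[[1,[-0.01,0,0],[0,0,0]],[1,[-0.02,0,0],[0,0,0]]]'
```

```text
[0.06061345 0.00820743] 0.1345875921440211
time_s: 9.1
eef_pos: [0.4783, 0.0521, 0.0576]
ee_rot: [[-0.986, -0.164, 0.006], [-0.164, 0.986, -0.001], [-0.005, -0.002, -1.0]]
contact_force: [1.9, -0.0, 0.4]
opening: 0.001
grip_force: 0.0
time_s: 9.3
eef_pos: [0.4864, 0.054, 0.0567]
ee_rot: [[-0.986, -0.165, 0.002], [-0.165, 0.986, -0.001], [-0.002, -0.001, -1.0]]
contact_force: [-2.4, -1.1, 2.4]
opening: 0.0
grip_force: 1.4
```

```bash
python3 -m pendant '[[1,[-0.01,0,0],[0,0,0]],[1,[-0.02,0,0],[0,0,0]],[1,[-0.03,0,0],[0,0,0]],[1,[-0.04,0,0],[0,0,0]],[1,[-0.05,0,0],[0,0,0]],[1,[-0.06,0,0],[0,0,0]],[1,[-0.06,0,0],[0,0,0]]]'; python3 -m pendant '[[1,[-0.004,0,0],[0,0,0]],[1,[-0.008,0,0],[0,0,0]],[1,[-0.008,0,0],[0,0,0]]]'
```

```text
time_s: 10.0
eef_pos: [0.5153, 0.0591, 0.0548]
ee_rot: [[-0.986, -0.164, 0.002], [-0.164, 0.986, 0.0], [-0.002, -0.0, -1.0]]
contact_force: [0.8, -0.7, -0.0]
opening: -0.001
grip_force: 0.0
time_s: 10.3
eef_pos: [0.5174, 0.0595, 0.0546]
ee_rot: [[-0.986, -0.164, -0.003], [-0.164, 0.986, -0.0], [0.003, 0.0, -1.0]]
contact_force: [-6.2, -0.5, 4.9]
opening: -0.003
grip_force: 3.3
```

```bash
python3 -m pendant '[[1,[-0.004,0,0],[0,0,0]],[1,[-0.008,0,0],[0,0,0]],[1,[-0.008,0,0],[0,0,0]]]'; python3 -m pendant '[[1,[-0.004,0,0],[0,0,0]],[1,[-0.008,0,0],[0,0,0]],[1,[-0.008,0,0],[0,0,0]]]'
```

```text
time_s: 10.6
eef_pos: [0.5175, 0.0598, 0.054]
ee_rot: [[-0.986, -0.165, -0.014], [-0.165, 0.986, -0.002], [0.014, 0.001, -1.0]]
contact_force: [-21.0, -5.4, 15.8]
opening: 0.001
grip_force: 10.9
time_s: 10.9
eef_pos: [0.5176, 0.0598, 0.0539]
ee_rot: [[-0.986, -0.167, -0.025], [-0.167, 0.986, -0.003], [0.026, 0.001, -1.0]]
contact_force: [-39.5, -10.2, 34.4]
opening: 0.004
grip_force: 20.5
```

The slide has hit a hard stop. I'll back off and up, then check.

```bash
python3 -m pendant '[[1,[0.04,0,0],[0,0,0]],[1,[0.1,0,0],[0,0,0]],[1,[0.12,0,-0.08],[0,0,0]],[1,[0.12,0,-0.18],[0,0,0]],[1,[0.12,0,-0.28],[0,0,0]],[1,[0.12,0,-0.28],[0,0,0]],[1,[0.12,0,-0.28],[0,0,0]]]'
python3 - <<'E'
from h import *
import cv2
F=np.load("F.npy");c=manip.get_calibration("scene")
im=manip.read_camera("scene")[:,:,::-1].copy()
for q,z in(((-.022,.04),.062),((.058,.04),.040),((.108,.04),.045),((.0913,-.037),.085)):
    p=proj(c,[*f2w(F,q),z]);cv2.circle(im,tuple(int(round(v)) for v in p),2,(0,255,0),1)
cv2.imwrite("pics/s4.png",cv2.resize(im[110:302,110:366],(768,576),interpolation=cv2.INTER_CUBIC))
E
```

```text
time_s: 11.6
eef_pos: [0.4684, 0.051, 0.1966]
ee_rot: [[-0.986, -0.164, 0.005], [-0.164, 0.986, -0.001], [-0.005, -0.001, -1.0]]
contact_force: [-0.8, -0.3, -0.2]
opening: -0.004
grip_force: 0.0
```

View pics/s4.png

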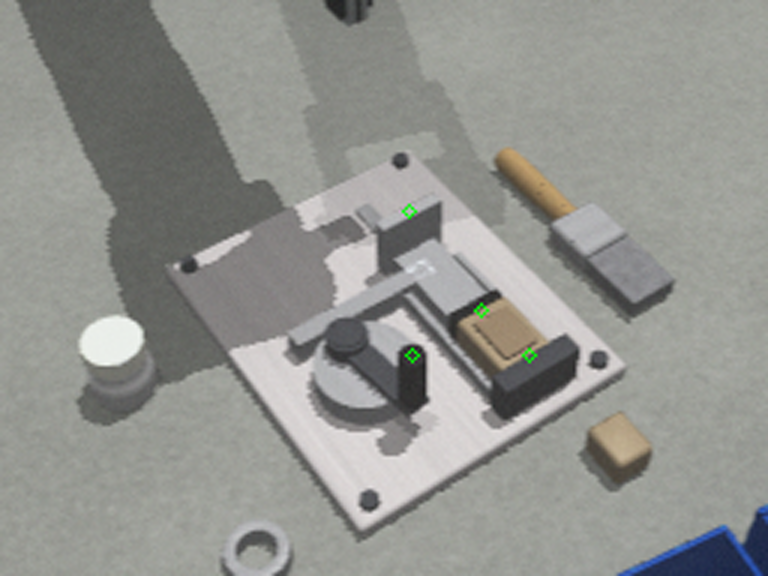

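The sample sits against the stop. The tab (409,211), the jaw face (481,310) and the knob (412,355) are all at their predicted home marks. The arm is clear and the bystanders haven't moved, so I'm handing in.

```bash
python3 -c "
from rig import manip
print(manip.sign_off())"
```

```text
the job is handed in; nothing more can be done
None
```

I turned the cam to its low point (about -0.13 rad), then pushed the slide to its hard stop with the sample against the end stop; the arm is clear, no bystander was touched, and the job is handed in at about 12 s, with no verdict shown.

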